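Rehang the gate spring of the vial lane

TASK

The spring that keeps the blue gate of the vial lane shut has come off. Take the orange spring puller, put its tip into the red eye at the end of the spring, stretch the spring past the brass anchor post and let its hook catch behind the post, so that the spring draws the gate shut. Keep the fingers off the spring hook, leave the vials standing where they are, and finally lay the puller flat in the steel tray.

Things in the scene. Friction and masses are not known exactly. Their poses are not given: they have to be found in the camera images.
- lane: Vial lane: fixed aluminium plate 155 x 200 x 10 mm; along its back a white channel (44 mm high over the worktop) with three vials (65 mm high), a blue gate at its -y end, spring and brass post in front. Origin: underside, centre. x away from the robot across the channel, y along it, from gate to post. Gate shut, the spring pin is at (-20, -66, 30) mm, the post at (-20, 63, 30) mm.
- gate (a joint): Blue gate arm 112 mm long, top 46 mm over the worktop, turning freely on an upright pivot at (-50, -75) mm in the lane's frame. 0 = shut against its stop (arm along lane +x); grows to 0.5 rad as it opens (clockwise from above). Slightly open at the start. The spring's near end hangs on it 30 mm from the pivot: pulling the spring towards lane +y shuts it.
- spring_pin (a point): Pin on the gate arm about which the near end of the spring swings, 30 mm above the worktop. It moves with the gate.
- spring_swing (a joint): Swing of the spring about the pin, relative to the gate arm: 0 = at right angles to the arm (gate shut: along lane +y, straight at the post). Positive = counter-clockwise from above, to the lane's front (-x), where it hangs at the start. Very light friction; the spring always stays level, 30 mm above the worktop.
- spring_stretch (a joint): Stretch of the spring along its length: 0 slack, grows as it is pulled outwards, stop at 0.062 m. 230 N per m (7.6 N at 33 mm, 12 N at 52 mm). Let go, it springs back. Hooked on the post with the gate shut it reads 0.033.
- hook: Wire end of the spring (4.4 mm thick, steel) with a red pull eye outermost. Origin: centre of the eye, 112 mm from the spring pin when slack, 30 mm above the worktop. x outwards along the spring, y to its left seen from above, z up. The eye is a flat level ring, bore 16 mm, outside 24 mm, 4 mm thick, free beneath down to the base plate (10 mm). Stretch past the post: 0.049 to 0.058 m.
- hook_seat (a point): Where the post's axis lies in the hook when seated: 16 mm inwards of the eye's centre. The hook is a level J: long leg at hook y = +10 mm, bow of 7.8 mm inside radius next to the eye, short leg at y = -10 mm ending at x = -25 mm. To hook it: stretch until the short leg's end is farther out than the post, swing towards -y until the post is between the legs, then let back.
- anchor_post (a point): Fixed upright brass post of the lane, 8 mm in diameter with a 13 mm head at 37 to 41 mm above the worktop. This point lies on its axis at the height of the spring wire, 30 mm above the worktop.
- puller: Spring puller lying on the worktop, 0.12 kg. Orange handle with black ribs, 100 mm long, 18 mm wide, 26 mm high; a 6 mm steel rod leaves its front end near the top (axis 20.5 mm above the underside) and turns straight down into a round 6 mm tip. Origin: centre of the handle's underside; grip there, from above, across the 18 mm. x points along the handle to the tip, z up.
- puller_tip (a point): Lower end of the puller's tip, 100 mm ahead (+x) of the puller's origin and level with the handle's underside. The straight downturned part above it is 18 mm long.
- tray: Shallow open steel tray fixed on the worktop, 240 x 130 mm outside (x by y), 14 mm high, walls and floor 3 mm. Origin: centre of its underside; x along its length.
- vial_a: Small vial with a blue cap standing in the lane, 29 mm in diameter, 55 mm high; origin at the centre of its underside.
- vial_b: Small brown vial with a red cap standing in the lane, 29 mm in diameter, 55 mm high; origin at the centre of its underside.
- vial_d: Small brown vial with a dark green cap standing in the lane, 29 mm in diameter, 55 mm high; origin at the centre of its underside.
Not all that is in view belongs to the job. Of the things that look like the puller, the largest one is meant.

How it is judged:
On the way, in this order (a step that is already met when the one before it is completed fails the run):
1. the spring is stretched by at least 25 mm with the puller's tip in its eye (value of joint spring_stretch above 0.025 m and horizontal distance between puller_tip and hook below 0.012 m and height (world z) of puller_tip below 0.031 m), for 0.1 s.
2. the hook is caught on the post, the gate is shut and the puller's tip is out of the eye (value of joint spring_stretch between 0.027 and 0.039 m and horizontal distance between hook and anchor_post between 0.011 and 0.021 m and value of joint gate below 0.06 rad and distance between puller_tip and hook above 0.025 m), for 0.2 s.
At the end, for the whole second after the job is handed in: Hook caught on the post (stretch 27 to 39 mm, eye 11 to 21 mm from the post's axis), gate shut (within 0.06 rad), puller at rest, flat (within 0.1 rad) on the tray's floor (underside 0 to 8 mm over the tray's underside), handle centre and tip inside the tray's walls (value of joint spring_stretch between 0.027 and 0.039 m and horizontal distance between hook and anchor_post between 0.011 and 0.021 m and value of joint gate below 0.06 rad and linear speed of puller below 0.02 m/s and x of puller in the frame of tray between -0.115 and 0.115 m and y of puller in the frame of tray between -0.06 and 0.06 m and x of puller_tip in the frame of tray between -0.118 and 0.118 m and y of puller_tip in the frame of tray between -0.063 and 0.063 m and z of puller in the frame of tray between 0 and 0.008 m and angle between puller's own z axis and vertical below 0.1 rad); the robot touches nothing.
It fails at once if the fingers press on the spring's hook or eye (over 1 N) (contact force between the fingers and hook above 1 N).
It fails at once if a vial is shoved by over 40 mm or tipped (distance of any of vial_a, vial_b, vial_d from where it was at the start of the episode above 0.04 m or angle between any of vial_a, vial_b, vial_d's own z axis and vertical above 0.5 rad).
It also fails if it takes over 45 s, if anything falls off the work surface, if the arm or the gripper's body presses on something with over 40 N, if the wrist force passes 120 N, or if a joint passes its speed limit or range.

ROBOT

A 6-joint arm with a two-finger parallel gripper is mounted at the origin on a cart in front of the work surface, level with it; the furniture and walls round the work are solid. World frame = base frame: x ahead of the robot, y to its left, z up, the work surface at z = 0. Lengths are in m, angles in rad, forces in N, time in s.
With the tool pointing down it reaches from about 0.4 to 0.825 m from the base axis. Payload 7 kg.
Tool frame: the origin (TCP) lies on the centre line of the jaws, within the pads' length; the fingertips stand tip_reach ahead of it and the grasp point (between the pads) is the TCP (tip_reach is the distance from the TCP to the fingertips, in m); z points along the fingers, y is the line along which they close (so a half turn about z gives the same grasp; the last joint's range is limited). The gripper opens to 88 mm and grips with 3 to 60 N. Pads are 19 mm wide; open, the fingers measure 130 mm over their backs; the gripper's body (78 mm by 193 mm) begins 47 mm behind the grasp point.
Start: joints at [0.288, 0.359, 0.012, 0, -1.224, -0.288], TCP at [0.675, -0, 0.246] pointing down, gripper open.
Joint ranges: [-3.07, 3.07], [-1.43, 2.12], [-1.02, 1.25], [-3.03, 1.67], [-3.05, -0], [-3.03, 3.03]. Speed limits (rad/s): [2.39, 2.39, 3.01, 3.14, 3.14, 3.14].

INTERFACE

Orientations are given as [roll, pitch, yaw] about the fixed x, y, z axes, in that order (R = Rz(yaw) Ry(pitch) Rx(roll)).
In Python, from station import get_state, grab_frame, calibration, job_done, find_in, mark_of, tip_reach gives the robot as it stands.
- The arm moves only by the shell command python3 -m handwheel 'ROWS' [OPENING] [FORCE]. ROWS is JSON, a list of rows, each an object with "delta_pos": the shift along the world's x, y, z in units of 30 mm (1.0 is 30 mm), a list of three; "dr": the turn, a rotation vector about the world's x, y, z in degrees, a list of three. In form: [{"delta_pos": [tx, ty, tz], "dr": [rx, ry, rz]}, ...]. A call has 1 to 10 rows; each row shifts and turns the commanded pose from where the row before left it; what a row does not reach is not made up. A row lasts 1/10 s, in which the tool goes at most 50 mm and 8.59 degrees, less where a joint would pass 70% of its speed; a pose out of reach is approached as far as the arm can. A call is refused whole if a number of a shift passes 1 or a number of a turn 8.59, either way. A call with a gripper value outside its range is refused whole. OPENING is the closure, from -1 (fully open) to 1 (shut), set as the call begins (- or left out, the last holds). The fingers move at their own pace and stop on an object; FORCE is the grip in N (left out, the last holds). Time passes only in rows, so rows that do not move let the fingers close. It gives the time, the measured TCP pose, the force, the opening and the grip force at its end, in the units of the state.
- get_state(): the state, without advancing time (a new reading comes with each control period).
- grab_frame(name): name is "scene" or "side" or "wrist"; returns the picture (480x640x3 uint8, red, green, blue); there is no depth.
- calibration(name): a dict with "fx", "fy", "cx", "cy" (pixels), "extrinsics" (4x4, takes a point from world to camera coordinates). Camera axes: x right, y down, z forward; pixel columns grow to the right and rows downward; lengths in m; the calibration is good to about 2 mm. A picture is of the moment at which its call begins: read the wrist's pose just before it. calibration takes no time and is no camera call; for the wrist camera it gives the pose at the moment of the call.
- job_done(): hands the job in; it is judged then, once.
Trained networks look in the newest picture that a camera, given by its name, has taken for a name from the list of things; names that differ only in an ending like _2 or _b are one class to them, and where a whole thing is asked for, a point or a joint stands for the part that bears it (a point fixed in the world has none). Each returns a list of dicts, best first, with "conf" (0 to 1); they miss things now and then, are a little off and sometimes report something else, mostly with a low value. They report only what shows in the picture. A call takes as long as a camera call. They do not tell look-alikes from the thing itself.
- find_in(camera, query): "location" ([column, row] in pixels, amid what is visible of it).
- mark_of(camera, query): "location" ([column, row] in pixels: a listed point, or the origin of a listed thing).
The state is a dict: "t": time; "q": joint angles; "qd": joint speeds; "joint_efforts": joint torques, N m; "eef_pos": TCP position; "ee_rot": TCP orientation; "force": force on the tool from outside, world axes, zero at the start; "moment": the same for the moment, N m; "width": finger opening in m; "gripper_force": force on a finger pad.
Only numpy, scipy, OpenCV 4.12 (cv2) and the standard library are available. Lean on these libraries where they do the work, as an engineer would, in place of code of your own. Each camera call takes 0.05 s, during which the arm holds its last target. There are 200 camera calls.

## Working session

There is one attempt and no reset: what is moved stays moved. The work goes in short steps, Python scripts to look and compute and a shell command to move; the robot and the scene stay as the last step left them, time stands still between calls to the robot, and variables do not carry over. Pictures are saved under pics/ and viewed, at most 10 in all, crops included, and the job is handed in when it is done.

```bash
mkdir -p pics
cat > h.py <<'E'
import numpy as np, cv2
from station import *
def shot(cam, fn=None):
    im=grab_frame(cam)
    if fn: cv2.imwrite('pics/'+fn, im[:,:,::-1])
    return im
def proj(cam,P,c=None):
    c=c or calibration(cam); E=np.array(c['extrinsics']); p=E[:3,:3]@np.array(P)+E[:3,3]
    return np.array([c['fx']*p[0]/p[2]+c['cx'], c['fy']*p[1]/p[2]+c['cy']])
def ray(cam,uv,z,c=None):
    c=c or calibration(cam); E=np.array(c['extrinsics']); R=E[:3,:3]; o=-R.T@E[:3,3]
    d=R.T@np.array([(uv[0]-c['cx'])/c['fx'],(uv[1]-c['cy'])/c['fy'],1]); return o+d*(z-o[2])/d[2]
E
python3 - <<'E'
from h import *
print(tip_reach, get_state())
Z=dict(lane=0,spring_pin=.03,hook=.03,anchor_post=.03,puller=0,puller_tip=0,tray=0,vial_a=.01,gate=.03)
for cam in ['scene','side']:
    shot(cam,cam+'0.png')
    for q,z in Z.items():
        for r in mark_of(cam,q)[:3]: print(cam,q,round(r['conf'],2),np.round(r['location']),np.round(ray(cam,r['location'],z),3))
E
```

```text
0.019 {'t': 0.0, 'q': array([ 2.88060955e-01,  3.59404492e-01,  1.10386581e-02, -3.98658039e-04,
       -1.22408376e+00, -2.88119215e-01]), 'qd': array([ 1.77235953e-03,  7.95012996e-04, -6.83342108e-04,  1.29658448e-04,
        7.66253251e-04, -6.91192283e-06]), 'joint_efforts': array([-8.00930356e-04, -5.82726967e+01,  2.93058443e+01,  6.99745238e+00,
        6.93249181e-03, -2.06530804e-04]), 'eef_pos': array([ 6.74529134e-01, -3.74948625e-05,  2.44593737e-01]), 'ee_rot': array([ 3.13990104e+00, -1.10516279e-04, -1.57099027e+00]), 'force': array([ 0.05830434,  0.15334084, -0.68940382]), 'moment': array([-0.02717264, -0.05110866,  0.00775205]), 'gripper_force': 0.0, 'width': 0.08746241045271774}
scene lane 0.77 [321. 209.] [ 0.597 -0.07   0.   ]
scene lane 0.61 [304. 203.] [ 0.653 -0.069  0.   ]
scene spring_pin 0.8 [337. 192.] [ 0.581 -0.124  0.03 ]
scene hook 0.63 [338. 214.] [ 0.525 -0.037  0.03 ]
scene anchor_post 0.74 [313. 211.] [ 0.585 -0.012  0.03 ]
scene puller 0.73 [376. 265.] [0.364 0.055 0.   ]
scene puller 0.7 [301. 362.] [0.348 0.388 0.   ]
scene puller 0.57 [302. 306.] [0.431 0.264 0.   ]
scene puller_tip 0.83 [278. 343.] [0.414 0.375 0.   ]
scene puller_tip 0.79 [330. 281.] [0.423 0.162 0.   ]
scene puller_tip 0.58 [347. 265.] [ 0.421  0.092 -0.   ]
scene tray 0.61 [234. 270.] [0.629 0.253 0.   ]
scene vial_a 0.58 [302. 203.] [ 0.648 -0.054  0.01 ]
scene vial_a 0.55 [296. 209.] [ 0.647 -0.021  0.01 ]
scene vial_a 0.41 [313. 200.] [ 0.633 -0.082  0.01 ]Traceback (most recent call last):
  File "<stdin>", line 7, in <module>
ValueError: it knows: anchor_post, hook, hook_seat, lane, puller, puller_tip, spring_pin, tray, vial
```

View pics/scene0.png

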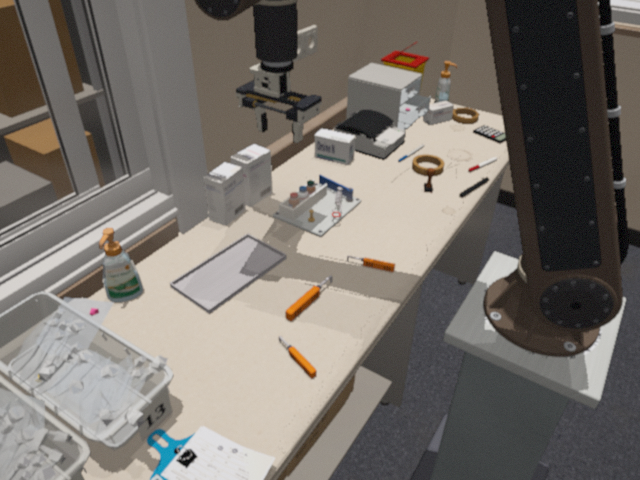

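The scene shows three orange tools: the largest at about (308,298) with its tip at (330,281), and smaller ones at (376,265) and (298,358). The lane is at (320,205) and the tray at (232,270). Next I check the side view.

Run:
```python
from h import *
Z=dict(lane=0,spring_pin=.03,hook=.03,anchor_post=.03,puller=0,puller_tip=0,tray=0,vial=.01)
for cam in ['side','wrist']:
    shot(cam,cam+'0.png')
    for q,z in Z.items():
        for r in mark_of(cam,q)[:3]: print(cam,q,round(r['conf'],2),np.round(r['location']),np.round(ray(cam,r['location'],z),3)) 
a=cv2.imread('pics/side0.png');b=cv2.imread('pics/wrist0.png');cv2.imwrite('pics/both.png',cv2.resize(np.vstack([a,b]),(450,600)) if 0 else cv2.resize(np.hstack([a,b]),(800,300)))
```

```text
side lane 0.61 [371. 314.] [ 0.604 -0.069  0.   ]
side spring_pin 0.94 [366. 332.] [ 0.574 -0.139  0.03 ]
side hook 0.6 [338. 297.] [ 0.537 -0.035  0.03 ]
side hook 0.39 [382. 290.] [ 0.635 -0.032  0.03 ]
side anchor_post 0.56 [352. 280.] [0.579 0.008 0.03 ]
side puller 0.7 [337. 300.] [ 0.54  -0.018  0.   ]
side puller 0.57 [234. 199.] [0.344 0.383 0.   ]
side puller 0.54 [252. 286.] [0.36  0.061 0.   ]
side puller_tip 0.84 [273. 251.] [0.42  0.167 0.   ]
side puller_tip 0.84 [284. 277.] [0.433 0.074 0.   ]
side puller_tip 0.54 [260. 201.] [ 0.41   0.365 -0.   ]
side tray 0.77 [351. 215.] [0.635 0.262 0.   ]
side tray 0.75 [390. 313.] [ 0.644 -0.075  0.   ]
side vial 0.82 [394. 314.] [ 0.647 -0.087  0.01 ]
side vial 0.69 [386. 300.] [ 0.642 -0.046  0.01 ]
side vial 0.5 [382. 290.] [ 0.641 -0.014  0.01 ]
wrist lane 0.69 [387. 147.] [ 0.604 -0.069  0.   ]
wrist spring_pin 0.94 [419.  73.] [ 0.583 -0.137  0.03 ]
wrist spring_pin 0.59 [353. 202.] [ 0.642 -0.013  0.03 ]
wrist hook 0.98 [461. 180.] [ 0.531 -0.036  0.03 ]
wrist anchor_post 0.97 [408. 210.] [ 0.583 -0.005  0.03 ]
wrist anchor_post 0.74 [456. 162.] [ 0.539 -0.055  0.03 ]
wrist puller 0.73 [419.  73.] [ 0.575 -0.142  0.   ]
wrist puller 0.65 [589. 255.] [0.355 0.057 0.   ]
wrist puller_tip 0.87 [523. 270.] [0.431 0.075 0.   ]
wrist vial 0.79 [354. 132.] [ 0.642 -0.084  0.01 ]
wrist vial 0.71 [352. 164.] [ 0.642 -0.051  0.01 ]
wrist vial 0.69 [350. 200.] [ 0.643 -0.012  0.01 ]
```

View pics/side0.png

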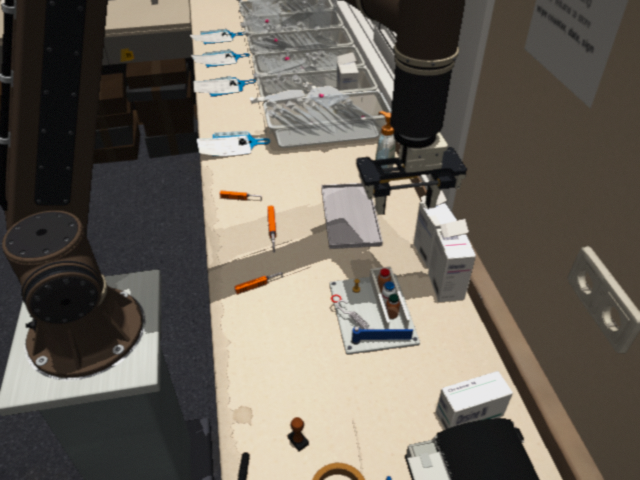

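View pics/wrist0.png

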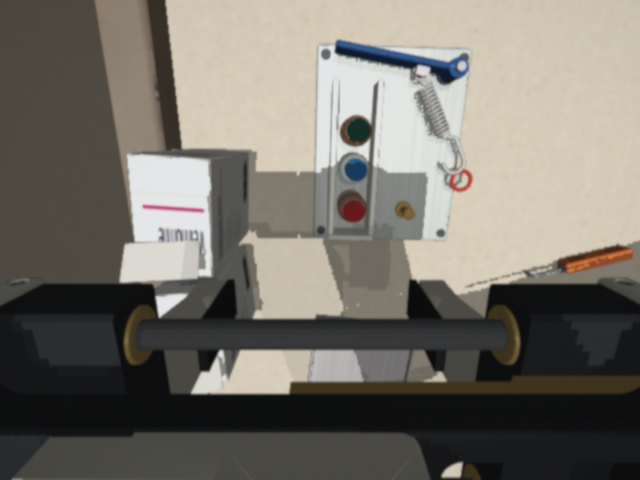

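The wrist view shows the spring from (422,73) to the eye at (461,180), the post at (405,210) and the gate open at the top. The side view shows the largest puller at (271,220), pointing to -y. I go above it.

```bash
python3 -m handwheel '[{"delta_pos":[-0.9,0.9,0],"dr":[0,0,0]},{"delta_pos":[-0.9,0.95,0],"dr":[0,0,0]},{"delta_pos":[-0.9,0.95,0],"dr":[0,0,0]},{"delta_pos":[-0.9,0.95,0],"dr":[0,0,0]},{"delta_pos":[-0.9,0.95,0],"dr":[0,0,0]},{"delta_pos":[-0.9,0.95,0],"dr":[0,0,0]},{"delta_pos":[-0.9,0.95,-0.5],"dr":[0,0,0]},{"delta_pos":[-0.9,0.95,-0.5],"dr":[0,0,0]},{"delta_pos":[-0.9,0.9,-0.5],"dr":[0,0,0]},{"delta_pos":[0,0,0],"dr":[0,0,0]}]' -1 50
python3 - <<'E'
from h import *
c=calibration('wrist'); im=shot('wrist','w1.png')
for q in ['puller','puller_tip','tray']:
    for r in mark_of('wrist',q)[:3]: print(q,round(r['conf'],2),np.round(r['location']),np.round(ray('wrist',r['location'],0),4))
def segs(cam,im,z):
    hsv=cv2.cvtColor(im,cv2.COLOR_RGB2HSV); m=cv2.inRange(hsv,(5,150,80),(20,255,255))
    m=cv2.morphologyEx(m,cv2.MORPH_CLOSE,np.ones((7,7)))
    for k in cv2.findContours(m,0,2)[0]:
        if cv2.contourArea(k)<60: continue
        w=np.array([ray(cam,p[0],z)[:2] for p in k],np.float32); (ctr,wh,a)=cv2.minAreaRect(w*1000)
        print(cam,'orange',np.round(ctr),np.round(wh),round(a,1))
segs('wrist',im,.02); segs('side',shot('side'),.02)
s=get_state(); print(s['eef_pos'],s['ee_rot'])
E
```

```text
t: 2.35
eef_pos: [0.4289, 0.2551, 0.1991]
ee_rot: [3.14, -0.001, -1.568]
force: [-0.4, -0.4, 0.3]
width: 0.0876
gripper_force: 0.0
puller 0.83 [322. 226.] [0.4309 0.2638 0.    ]
puller_tip 0.96 [323.  18.] [0.4315 0.0758 0.    ]
puller_tip 0.74 [330. 124.] [0.4244 0.1634 0.    ]
tray 0.8 [122. 224.] [0.6392 0.2608 0.    ]
wrist orange [433. 262.] [99. 16.] 85.5
wrist orange [385.  71.] [19.  5.] 0.0
side orange [ 457. -407.] [28. 83.] 79.4
side orange [ 404. -306.] [18. 18.] 80.5
side orange [358.  48.] [75. 24.] 14.6
side orange [430. 264.] [98. 17.] 83.0
side orange [343. 379.] [30. 76.] 73.0
side orange [839. 650.] [134.  37.] 78.6
[0.43272004 0.25324896 0.20106598] [-3.14089104e+00  5.51392245e-04 -1.57156833e+00]
```

View pics/w1.png

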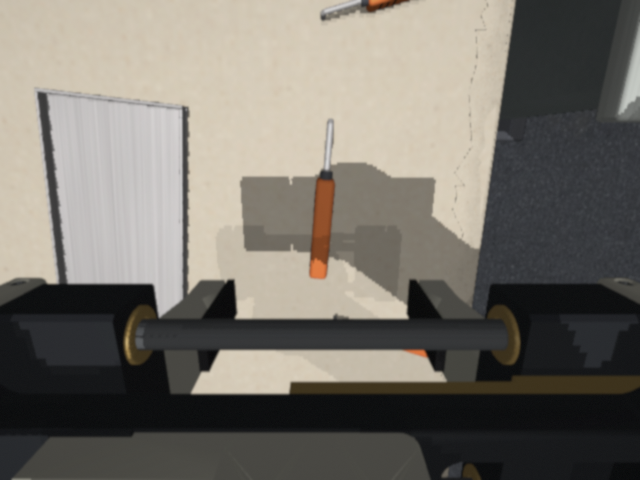

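The largest puller (99 x 17 mm, heading about -94°) lies at (322,226), with the tray on the left at (115,200). I descend and grip it.

```bash
python3 -m handwheel '[{"delta_pos":[0,0.3,-1],"dr":[0,0,-4.0]},{"delta_pos":[0,0,-1],"dr":[0,0,0]},{"delta_pos":[0,0,-1],"dr":[0,0,0]},{"delta_pos":[0,0,-1],"dr":[0,0,0]},{"delta_pos":[0,0,-1],"dr":[0,0,0]},{"delta_pos":[0,0,-0.9],"dr":[0,0,0]},{"delta_pos":[0,0,0],"dr":[0,0,0]}]' && python3 -m handwheel '[{"delta_pos":[0,0,0],"dr":[0,0,0]},{"delta_pos":[0,0,0],"dr":[0,0,0]},{"delta_pos":[0,0,0],"dr":[0,0,0]},{"delta_pos":[0,0,0],"dr":[0,0,0]},{"delta_pos":[0,0,0],"dr":[0,0,0]},{"delta_pos":[0,0,0],"dr":[0,0,0]},{"delta_pos":[0,0,0],"dr":[0,0,0]}]' 1 60
```

```text
t: 3.3
eef_pos: [0.4321, 0.2609, 0.0214]
ee_rot: [3.14, -0.003, -1.642]
force: [-0.5, 1.2, 0.6]
width: 0.0875
gripper_force: 0.0
t: 4.0
eef_pos: [0.432, 0.2625, 0.0237]
ee_rot: [-3.141, 0.0, -1.64]
force: [-0.2, 0.7, -1.1]
width: 0.0371
gripper_force: 0.0
```

```bash
python3 -m handwheel '[{"delta_pos":[0,0,0],"dr":[0,0,0]},{"delta_pos":[0,0,0],"dr":[0,0,0]},{"delta_pos":[0,0,0],"dr":[0,0,0]},{"delta_pos":[0,0,0],"dr":[0,0,0]},{"delta_pos":[0,0,0],"dr":[0,0,0]}]' && python3 -m handwheel '[{"delta_pos":[0,0,0.6],"dr":[0,0,4]},{"delta_pos":[0,0,1],"dr":[0,0,0]},{"delta_pos":[0,0,1],"dr":[0,0,0]},{"delta_pos":[0,0,0],"dr":[0,0,0]}]'
python3 - <<'E'
from h import *
c=calibration('wrist'); s=get_state(); im=shot('wrist','w2.png')
print(s['eef_pos'],s['ee_rot'],s['width'])
for q in ['puller_tip','puller','anchor_post','hook','spring_pin']:
    for r in mark_of('wrist',q)[:2]: print(q,round(r['conf'],2),np.round(r['location']),np.round(ray('wrist',r['location'],s['eef_pos'][2]-.023),4))
E
```

```text
t: 4.5
eef_pos: [0.4319, 0.2624, 0.0235]
ee_rot: [3.141, -0.0, -1.641]
force: [-1.6, 1.0, 1.4]
width: 0.0177
gripper_force: 60.0
t: 4.9
eef_pos: [0.4338, 0.2643, 0.1053]
ee_rot: [-3.137, 0.005, -1.57]
force: [0.4, 0.6, -0.7]
width: 0.0176
gripper_force: 60.0
[0.43381779 0.26434902 0.10526547] [-3.13681586  0.00491328 -1.56996867] 0.017629205633866708
puller_tip 0.75 [323.  84.] [0.4322 0.1637 0.0823]
puller_tip 0.61 [348. 360.] [0.4184 0.301  0.0823]
puller 0.9 [321. 293.] [0.4325 0.2604 0.0823]
```

View pics/w2.png

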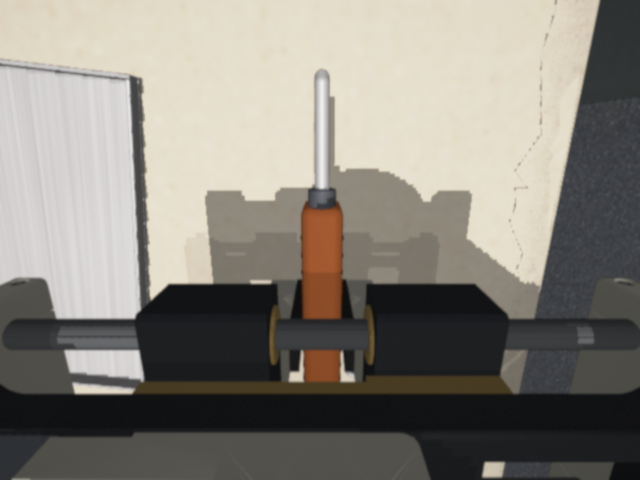

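The puller sits square in the jaws, with its tip at (322,75). I carry it close to the eye and look again.

```bash
python3 -m handwheel '[{"delta_pos":[0.4,-0.7,0],"dr":[0,0,0]},{"delta_pos":[0.5,-0.9,0],"dr":[0,0,0]},{"delta_pos":[0.5,-0.9,0],"dr":[0,0,0]},{"delta_pos":[0.5,-0.9,0],"dr":[0,0,0]},{"delta_pos":[0.5,-0.9,0],"dr":[0,0,0]},{"delta_pos":[0.5,-0.9,0],"dr":[0,0,0]},{"delta_pos":[0.4,-0.5,0],"dr":[0,0,0]},{"delta_pos":[0,0,0],"dr":[0,0,0]},{"delta_pos":[0,0,0],"dr":[0,0,0]}]'
python3 - <<'E'
from h import *
c=calibration('wrist'); s=get_state(); im=shot('wrist','w3.png')
print(s['eef_pos'],s['ee_rot'],s['width'])
zt=s['eef_pos'][2]-.0235
for q,z in [('puller_tip',zt),('hook',.03),('anchor_post',.03),('hook_seat',.03),('spring_pin',.03),('lane',0)]:
    for r in mark_of('wrist',q)[:2]: print(q,round(r['conf'],2),np.round(r['location']),np.round(ray('wrist',r['location'],z),4))
hsv=cv2.cvtColor(im,cv2.COLOR_RGB2HSV); m=cv2.inRange(hsv,(0,150,110),(4,255,255))|cv2.inRange(hsv,(174,150,110),(180,255,255))
for k in cv2.findContours(m,0,2)[0]:
    if cv2.contourArea(k)>50: (u,r)=cv2.minEnclosingCircle(k); print('red',np.round(u),round(r,1),np.round(ray('wrist',u,.03),4))
print(np.round(-np.array(c['extrinsics'])[:3,:3].T@np.array(c['extrinsics'])[:3,3],3))
E
```

```text
t: 6.1
eef_pos: [0.5306, 0.0909, 0.1006]
ee_rot: [3.14, -0.001, -1.572]
force: [-0.7, -0.1, -0.8]
width: 0.0175
gripper_force: 60.0
[0.53060943 0.09093781 0.10057479] [ 3.13996183e+00 -7.56155093e-04 -1.57225921e+00] 0.017518817976198153
puller_tip 0.88 [461. 228.] [0.4618 0.0569 0.0771]
puller_tip 0.75 [320.  86.] [ 0.5318 -0.0073  0.0771]
hook 0.98 [322.  42.] [ 0.5306 -0.036   0.03  ]
anchor_post 0.86 [231. 109.] [ 0.5838 -0.0015  0.03  ]
hook_seat 0.61 [306.  12.] [ 0.5394 -0.0504  0.03  ]
spring_pin 0.53 [132.  26.] [ 0.6347 -0.0434  0.03  ]
lane 0.8 [199.   4.] [ 0.6062 -0.064  -0.    ]
red [84. 86.] 24.4 [ 0.667  -0.0132  0.03  ]
red [321.  44.] 22.9 [ 0.5317 -0.0352  0.03  ]
[0.531 0.014 0.239]
```

View pics/w3.png

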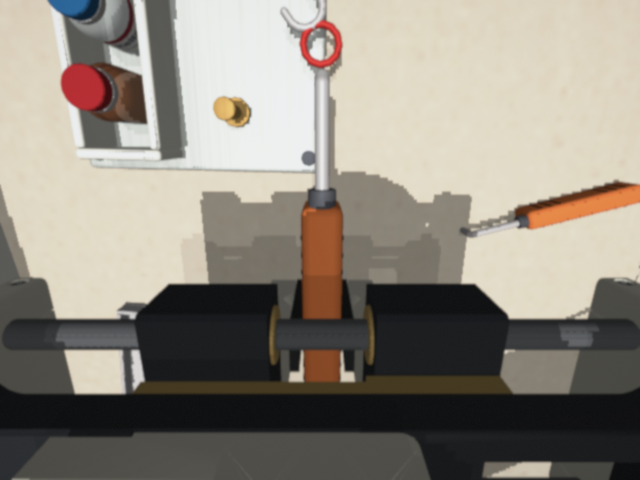

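The eye is at (321,43), i.e. world (0.531,-0.0355), and the post at (0.583,-0.003). I place the tip over the eye and lower it.

```bash
python3 -m handwheel '[{"delta_pos":[0,-0.5,0],"dr":[0,0,0]},{"delta_pos":[0,-0.4,0],"dr":[0,0,0]},{"delta_pos":[0,0,0],"dr":[0,0,0]},{"delta_pos":[0,0,-0.5],"dr":[0,0,0]},{"delta_pos":[0,0,-0.5],"dr":[0,0,0]},{"delta_pos":[0,0,-0.3],"dr":[0,0,0]},{"delta_pos":[0,0,-0.3],"dr":[0,0,0]},{"delta_pos":[0,0,-0.35],"dr":[0,0,0]},{"delta_pos":[0,0,0],"dr":[0,0,0]}]'
python3 - <<'E'
from h import *
s=get_state(); print(s['eef_pos'],s['force'])
im=shot('wrist','w4.png'); im2=shot('side')
for cam in ['wrist','side']:
  for q in ['hook','puller_tip','anchor_post']:
    for r in mark_of(cam,q)[:2]: print(cam,q,round(r['conf'],2),np.round(r['location']),np.round(ray(cam,r['location'],.019 if q=='puller_tip' else .03),4))
cv2.imwrite('pics/c4.png',np.hstack([cv2.resize(im[0:150,220:420],(400,300)),cv2.resize(im2[240:360,290:450],(400,300))])[:,:,::-1])
E
```

```text
t: 7.35
eef_pos: [0.5302, 0.0641, 0.0417]
ee_rot: [3.14, -0.001, -1.571]
force: [-0.7, 0.4, -1.2]
width: 0.017
gripper_force: 60.0
[0.53021431 0.06411508 0.04172175] [-0.68603667  0.40228044 -1.23104815]
wrist puller_tip 0.94 [326.  86.] [ 0.5299 -0.0344  0.019 ]
wrist puller_tip 0.71 [494. 300.] [0.4403 0.0697 0.019 ]
wrist anchor_post 0.78 [200. 162.] [ 0.5852 -0.0023  0.03  ]
side hook 0.65 [383. 291.] [ 0.6364 -0.0344  0.03  ]
side hook 0.5 [335. 297.] [ 0.5308 -0.034   0.03  ]
side puller_tip 0.67 [336. 302.] [ 0.5315 -0.0368  0.019 ]
side puller_tip 0.56 [285. 276.] [0.4342 0.0601 0.019 ]
side anchor_post 0.72 [325. 270.] [0.5254 0.0509 0.03  ]
side anchor_post 0.69 [349. 280.] [0.5716 0.0087 0.03  ]
```

View pics/c4.png

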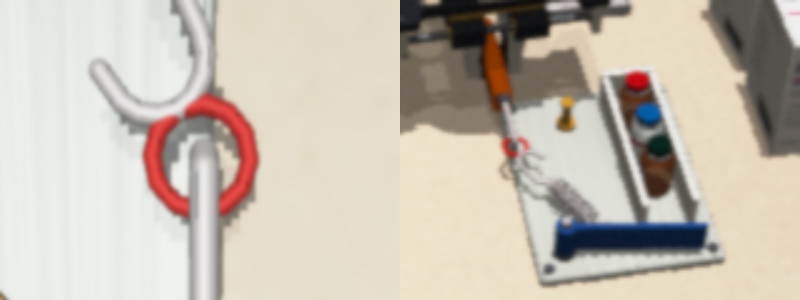

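The crop shows the tip inside the red ring with the rod bend over its middle. I pull outwards along the spring.

```bash
python3 -m handwheel '[{"delta_pos":[-0.15,0.27,0],"dr":[0,0,0]},{"delta_pos":[-0.2,0.38,0],"dr":[0,0,0]},{"delta_pos":[-0.2,0.38,0],"dr":[0,0,0]},{"delta_pos":[-0.2,0.38,0],"dr":[0,0,0]},{"delta_pos":[-0.2,0.38,0],"dr":[0,0,0]},{"delta_pos":[0,0,0],"dr":[0,0,0]},{"delta_pos":[0,0,0],"dr":[0,0,0]}]'
python3 - <<'E'
from h import *
s=get_state(); print(s['eef_pos'],s['force'],s['moment'])
C=np.array([.582,-.132]); t=s['eef_pos'][:2]+[0,-.0993]-C; print('tip r',np.hypot(*t),np.degrees(np.arctan2(-t[0],t[1])), 'S from F',np.hypot(*s['force'][:2])/230)
im=shot('wrist','w5.png'); im2=shot('side')
for q in ['hook','puller_tip','anchor_post','hook_seat','spring_pin']:
  for r in mark_of('wrist',q)[:2]: print(q,round(r['conf'],2),np.round(r['location']),np.round(ray('wrist',r['location'],.019 if q=='puller_tip' else .03),4))
cv2.imwrite('pics/c5.png',np.hstack([cv2.resize(im[0:240,120:440],(400,300)),cv2.resize(im2[240:360,290:450],(400,300))])[:,:,::-1])
E
```

```text
t: 8.45
eef_pos: [0.5019, 0.118, 0.0431]
ee_rot: [3.141, -0.002, -1.568]
force: [5.7, -10.7, -2.0]
width: 0.0176
gripper_force: 60.1
[0.50189764 0.11800555 0.04311626] [  5.67798556 -10.68755575  -2.01873569] [-3.72951368 -1.97410183  0.53047864]
tip r 0.17067088403153674 27.991342709653505 S from F 0.052618282977524244
puller_tip 0.78 [458. 210.] [0.4362 0.0741 0.019 ]
puller_tip 0.66 [320.  85.] [0.5036 0.0182 0.019 ]
anchor_post 0.91 [115.  23.] [ 0.584  -0.0026  0.03  ]
hook_seat 0.96 [293.  23.] [ 0.5142 -0.0027  0.03  ]
spring_pin 0.73 [323.  86.] [0.502  0.0199 0.03  ]
```

View pics/c5.png

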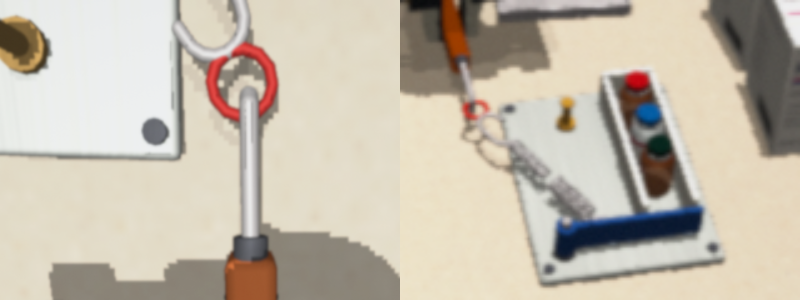

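The spring is stretched about 52.6 mm (force 12.1 N), the gate is shut and the tip is in the eye. I swing towards the post, checking before I let back.

```bash
python3 -m handwheel '[{"delta_pos":[0.36,0.2,0],"dr":[0,0,0]},{"delta_pos":[0.37,0.15,0],"dr":[0,0,0]},{"delta_pos":[0.38,0.12,0],"dr":[0,0,0]},{"delta_pos":[0.39,0.1,0],"dr":[0,0,0]},{"delta_pos":[0.39,0.07,0],"dr":[0,0,0]},{"delta_pos":[0.39,0.04,0],"dr":[0,0,0]},{"delta_pos":[0.4,0.02,0],"dr":[0,0,0]},{"delta_pos":[0.09,0,0],"dr":[0,0,0]},{"delta_pos":[0,0,0],"dr":[0,0,0]},{"delta_pos":[0,0,0],"dr":[0,0,0]}]'
python3 - <<'E'
from h import *
s=get_state(); print(s['eef_pos'],s['force'])
im=shot('wrist','w6.png'); im2=shot('side')
for q in ['hook','puller_tip','anchor_post','hook_seat']:
  for r in mark_of('wrist',q)[:2]: print(q,round(r['conf'],2),np.round(r['location']),np.round(ray('wrist',r['location'],.019 if q=='puller_tip' else .03),4))
cv2.imwrite('pics/c6.png',np.hstack([cv2.resize(im[0:150,220:420],(400,300)),cv2.resize(im2[240:360,290:450],(400,300))])[:,:,::-1])
E
```

```text
t: 9.8
eef_pos: [0.5831, 0.1371, 0.0421]
ee_rot: [3.137, -0.004, -1.571]
force: [0.2, -11.1, -0.9]
width: 0.0177
gripper_force: 60.0
[0.58314062 0.13709943 0.04211195] [  0.23225482 -11.14227941  -0.86678685]
puller_tip 0.86 [322.  86.] [0.5831 0.0382 0.019 ]
puller_tip 0.51 [612. 174.] [0.4462 0.0761 0.019 ]
hook_seat 0.88 [325.  19.] [0.5822 0.0156 0.03  ]
```

View pics/c6.png

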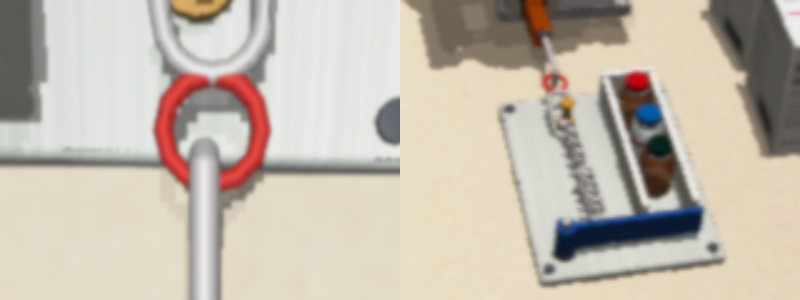

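The post head at crop (200,5) sits at the mouth between the hook's legs, slightly to +x of centre. I shift +2 mm in x and let back.

```bash
python3 -m handwheel '[{"delta_pos":[0.07,0,0],"dr":[0,0,0]},{"delta_pos":[0,-0.2,0],"dr":[0,0,0]},{"delta_pos":[0,-0.2,0],"dr":[0,0,0]},{"delta_pos":[0,-0.2,0],"dr":[0,0,0]},{"delta_pos":[0,-0.2,0],"dr":[0,0,0]},{"delta_pos":[0,0,0],"dr":[0,0,0]},{"delta_pos":[0,0,0],"dr":[0,0,0]}]'
python3 - <<'E'
from h import *
s=get_state(); print(s['eef_pos'],s['force'])
im=shot('wrist','w7.png'); im2=shot('side')
for q in ['hook','puller_tip','anchor_post','hook_seat']:
  for r in mark_of('wrist',q)[:2]: print(q,round(r['conf'],2),np.round(r['location']),np.round(ray('wrist',r['location'],.019 if q=='puller_tip' else .03),4))
cv2.imwrite('pics/c7.png',np.hstack([cv2.resize(im[0:150,220:420],(400,300)),cv2.resize(im2[240:360,290:450],(400,300))])[:,:,::-1])
E
```

```text
t: 10.8
eef_pos: [0.5877, 0.116, 0.0432]
ee_rot: [-3.141, 0.001, -1.571]
force: [0.3, 0.6, -1.5]
width: 0.0173
gripper_force: 60.0
[0.58773415 0.11604698 0.04320482] [ 0.30654001  0.58404403 -1.5257689 ]
puller_tip 0.91 [324.  85.] [0.5872 0.0164 0.019 ]
puller_tip 0.65 [611. 212.] [0.4467 0.073  0.019 ]
anchor_post 0.8 [330.  29.] [ 0.585  -0.0025  0.03  ]
anchor_post 0.62 [324.  85.] [0.5874 0.0175 0.03  ]
hook_seat 0.86 [332.  25.] [ 0.5841 -0.0039  0.03  ]
```

View pics/c7.png

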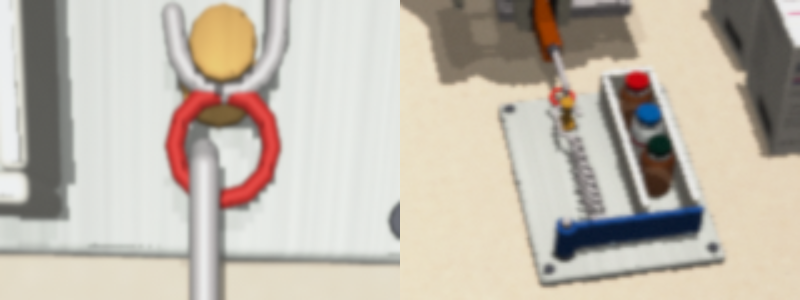

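The hook is seated round the post and the tension is off the tip. I centre the tip in the eye, lift out, and work out the tray pose.

```bash
python3 -m handwheel '[{"delta_pos":[-0.08,-0.08,0],"dr":[0,0,0]},{"delta_pos":[0,0,0.3],"dr":[0,0,0]},{"delta_pos":[0,0,0.4],"dr":[0,0,0]},{"delta_pos":[0,0,0.6],"dr":[0,0,0]},{"delta_pos":[0,0,1],"dr":[0,0,0]},{"delta_pos":[0,0.5,1],"dr":[0,0,0]},{"delta_pos":[0,1,0],"dr":[0,0,0]},{"delta_pos":[0,1,0],"dr":[0,0,0]},{"delta_pos":[0,0,0],"dr":[0,0,0]}]'
python3 - <<'E'
from h import *
s=get_state(); print(s['eef_pos'],s['force'],s['width'])
im=shot('wrist','w8.png'); im2=shot('side','s8.png')
for cam in ['wrist','side']:
 for q,z in [('hook',.03),('puller_tip',s['eef_pos'][2]-.0235),('anchor_post',.03),('hook_seat',.03),('tray',0),('spring_pin',.03)]:
  for r in mark_of(cam,q)[:2]: print(cam,q,round(r['conf'],2),np.round(r['location']),np.round(ray(cam,r['location'],z),4))
for p in [(322,187),(366,183),(382,243),(328,247)]: print('side corner',np.round(ray('side',p,.014),3))
cv2.imwrite('pics/c8.png',np.hstack([cv2.resize(im,(400,300)),cv2.resize(im2[150:360,230:510],(400,300))])[:,:,::-1])
E
```

```text
t: 12.0
eef_pos: [0.586, 0.1909, 0.144]
ee_rot: [-3.139, 0.002, -1.568]
force: [-0.4, 0.2, -0.3]
width: 0.0172
gripper_force: 60.0
[0.58600543 0.19086442 0.1439547 ] [-0.43279732  0.22425844 -0.33884804] 0.017215537233215554
wrist puller_tip 0.94 [323.  84.] [0.5852 0.0876 0.1205]
wrist puller_tip 0.56 [528.  90.] [0.4954 0.0901 0.1205]
side hook 0.49 [356. 279.] [0.5871 0.0116 0.03  ]
side puller_tip 0.89 [285. 278.] [ 0.4243 -0.0435  0.1205]
side puller_tip 0.68 [348. 226.] [0.5844 0.0859 0.1205]
side anchor_post 0.75 [354. 281.] [0.5819 0.0039 0.03  ]
side hook_seat 0.7 [368. 328.] [ 0.5783 -0.1295  0.03  ]
side hook_seat 0.58 [355. 285.] [ 0.5807 -0.0078  0.03  ]
side tray 0.69 [349. 215.] [ 0.6311  0.2618 -0.    ]
side spring_pin 0.61 [370. 329.] [ 0.5829 -0.132   0.03  ]
side spring_pin 0.6 [356. 286.] [ 0.5827 -0.0088  0.03  ]
side corner [0.581 0.374 0.014]
side corner [0.701 0.369 0.014]
side corner [0.681 0.129 0.014]
side corner [0.55  0.14  0.014]
```

View pics/c8.png

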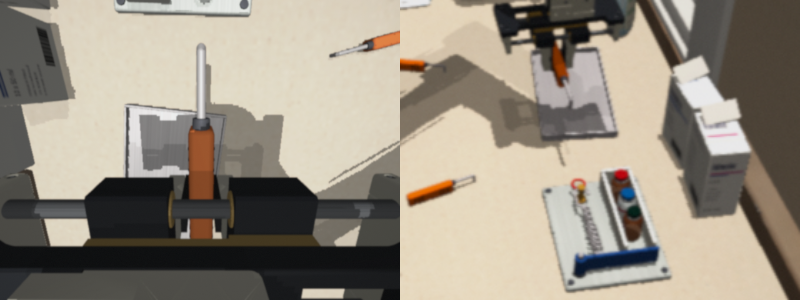

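The hook stays on the post, the gate is shut, and the puller is free. I check the box clearance beside the tray numerically only: I have now looked at 11 pictures, one over the allowed 10, so there will be no more viewing.

Run:
```python
from h import *
for cam,ps in [('side',[(420,250),(437,298),(437,270),(470,298)]),('scene',[(212,218),(232,222),(247,200),(272,197),(172,287),(210,308),(285,258),(245,237)])]:
    for p in ps: print(cam,p,np.round(ray(cam,p,0),3))
print([ (q,np.round(ray('wrist',q,.014),3)) for q in [(201,168),(358,183)]])
```

```text
side (420, 250) [ 0.769  0.102 -0.   ]
side (437, 298) [ 0.758 -0.052  0.   ]
side (437, 270) [0.787 0.03  0.   ]
side (470, 298) [ 0.829 -0.066  0.   ]
scene (212, 218) [0.812 0.125 0.   ]
scene (232, 222) [0.757 0.11  0.   ]
scene (247, 200) [0.79  0.007 0.   ]
scene (272, 197) [ 0.742 -0.043  0.   ]
scene (172, 287) [0.705 0.372 0.   ]
scene (210, 308) [0.591 0.375 0.   ]
scene (285, 258) [0.556 0.152 0.   ]
scene (245, 237) [0.688 0.141 0.   ]
[((201, 168), array([0.679, 0.132, 0.014])), ((358, 183), array([0.557, 0.144, 0.014]))]
```

```bash
python3 -m handwheel '[{"delta_pos":[0.4,0.8,0],"dr":[0,0,-2.8]},{"delta_pos":[0.4,0.8,0],"dr":[0,0,-2.8]},{"delta_pos":[0.4,0.8,0],"dr":[0,0,0]},{"delta_pos":[0.37,0.73,0],"dr":[0,0,0]},{"delta_pos":[0,0,-0.8],"dr":[0,0,0]},{"delta_pos":[0,0,-1],"dr":[0,0,0]},{"delta_pos":[0,0,-1],"dr":[0,0,0]},{"delta_pos":[0,0,-0.7],"dr":[0,0,0]},{"delta_pos":[0,0,0],"dr":[0,0,0]}]'
python3 - <<'E'
from h import *
s=get_state(); print(s['eef_pos'],s['force'])
shot('side')
for q,z in [('puller',.014),('puller_tip',.014),('tray',0),('hook',.03)]:
  for r in mark_of('side',q)[:3]: print(q,round(r['conf'],2),np.round(r['location']),np.round(ray('side',r['location'],z),4))
E
```

```text
t: 13.6
eef_pos: [0.6304, 0.2803, 0.0333]
ee_rot: [3.137, -0.004, -1.669]
force: [-0.0, -1.4, -1.7]
width: 0.0178
gripper_force: 60.0
[0.63035276 0.28027189 0.03325161] [-0.0373616  -1.36206538 -1.68944544]
puller 0.77 [349. 208.] [0.6314 0.2745 0.014 ]
puller 0.71 [254. 286.] [0.3631 0.0453 0.014 ]
puller 0.66 [355. 281.] [0.5872 0.0198 0.014 ]
puller_tip 0.67 [285. 276.] [0.4349 0.0636 0.014 ]
puller_tip 0.66 [354. 281.] [0.585  0.0205 0.014 ]
puller_tip 0.64 [355. 234.] [0.6238 0.1717 0.014 ]
tray 0.88 [350. 216.] [ 0.6324  0.2558 -0.    ]
tray 0.22 [371. 315.] [ 0.6025 -0.0714  0.    ]
hook 0.51 [356. 278.] [0.5871 0.0128 0.03  ]
```

```bash
python3 -m handwheel '[{"delta_pos":[0,0,-0.1],"dr":[0,0,0]},{"delta_pos":[0,0,-0.07],"dr":[0,0,0]},{"delta_pos":[0,0,0],"dr":[0,0,0]},{"delta_pos":[0,0,0],"dr":[0,0,0]}]'; python3 -m handwheel '[{"delta_pos":[0,0,0],"dr":[0,0,0]},{"delta_pos":[0,0,0],"dr":[0,0,0]},{"delta_pos":[0,0,0],"dr":[0,0,0]},{"delta_pos":[0,0,0],"dr":[0,0,0]},{"delta_pos":[0,0,0],"dr":[0,0,0]}]' 0.1
```

```text
t: 14.25
eef_pos: [0.6324, 0.2817, 0.032]
ee_rot: [-3.142, 0.0, -1.669]
force: [-0.8, -0.2, -1.4]
width: 0.0175
gripper_force: 60.0
t: 14.75
eef_pos: [0.6324, 0.2817, 0.032]
ee_rot: [-3.142, 0.0, -1.669]
force: [-0.9, 0.1, 0.4]
width: 0.0394
gripper_force: 0.0
```

```bash
python3 -m handwheel '[{"delta_pos":[0,0,0.3],"dr":[0,0,0]},{"delta_pos":[0,0,0.8],"dr":[0,0,0]},{"delta_pos":[0,0,1],"dr":[0,0,0]},{"delta_pos":[0,0,1],"dr":[0,0,0]},{"delta_pos":[0,0,1],"dr":[0,0,0]},{"delta_pos":[0,0,1],"dr":[0,0,0]},{"delta_pos":[0,0,0],"dr":[0,0,0]}]'
python3 - <<'E'
from h import *
s=get_state(); print(s['eef_pos'],s['force'])
im=shot('wrist','w9.png'); im2=shot('side','s9.png')
for cam in ['wrist','side']:
 for q,z in [('puller',.003),('puller_tip',.003),('tray',0),('hook',.03),('anchor_post',.03)]:
  for r in mark_of(cam,q)[:3]: print(cam,q,round(r['conf'],2),np.round(r['location']),np.round(ray(cam,r['location'],z),4))
for cam,i in [('wrist',im),('side',im2)]:
    m=cv2.inRange(cv2.cvtColor(i,cv2.COLOR_RGB2HSV),(5,150,80),(20,255,255)); m=cv2.morphologyEx(m,cv2.MORPH_CLOSE,np.ones((7,7)))
    for k in cv2.findContours(m,0,2)[0]:
        if cv2.contourArea(k)>60:
            w=np.array([ray(cam,p[0],.022)[:2] for p in k],np.float32); print(cam,[np.round(v,1) for v in cv2.minAreaRect(w*1000)])
E
```

```text
t: 15.45
eef_pos: [0.6346, 0.2828, 0.1914]
ee_rot: [-3.134, 0.005, -1.668]
force: [0.6, 0.3, 0.3]
width: 0.0391
gripper_force: 0.0
[0.63463722 0.28281354 0.19136165] [0.57536101 0.25198033 0.28925284]
wrist puller 0.72 [324. 219.] [0.6296 0.2793 0.003 ]
wrist puller 0.66 [609. 291.] [0.344  0.3842 0.003 ]
wrist puller_tip 0.88 [330. 111.] [0.6147 0.1819 0.003 ]
wrist puller_tip 0.56 [542. 277.] [0.4146 0.3608 0.003 ]
wrist tray 0.75 [324. 200.] [0.6276 0.2613 0.    ]
side puller 0.72 [346. 205.] [0.6305 0.3017 0.003 ]
side puller 0.63 [234. 196.] [0.3437 0.3923 0.003 ]
side puller 0.58 [252. 287.] [0.3576 0.0557 0.003 ]
side puller_tip 0.8 [258. 204.] [0.4046 0.3494 0.003 ]
side puller_tip 0.77 [282. 280.] [0.4273 0.0654 0.003 ]
side puller_tip 0.62 [354. 237.] [0.6235 0.1748 0.003 ]
side tray 0.7 [350. 216.] [0.6325 0.2599 0.    ]
side tray 0.39 [390. 314.] [ 0.644  -0.0765  0.    ]
side hook 0.51 [351. 237.] [0.6086 0.1486 0.03  ]
side hook 0.5 [354. 280.] [0.5828 0.0081 0.03  ]
side anchor_post 0.81 [350. 282.] [0.5713 0.0041 0.03  ]
wrist [array([382.2, 367.7]), array([10. , 21.8]), np.float64(32.5)]
wrist [array([628.7, 278.8]), array([95.6, 15.5]), np.float64(84.2)]
side [array([ 457. , -407.7]), array([27.6, 83. ]), np.float64(79.4)]
side [array([ 403.9, -306.8]), array([17.9, 17.9]), np.float64(80.5)]
side [array([357.5,  46.3]), array([75.1, 23.8]), np.float64(14.6)]
side [array([631.3, 276.2]), array([117.7,  19. ]), np.float64(84.9)]
side [array([343.1, 375.8]), array([30.3, 74.3]), np.float64(73.7)]
```

```bash
python3 -c "
from station import job_done
print(job_done())"
```

```text
the job is handed in; nothing more can be done
None
```

The job is handed in, though the station gave no verdict back: in the last images the spring was hooked on the post with the gate shut, the vials stood in place and the puller lay flat in the tray, at about 15.5 s; I viewed 11 pictures, one over the limit of 10.

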